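# Lock the engine into the rocket model's bayonet mount

### The job

Fit the engine with the red block, bell up, into the bayonet collar on top of the upturned rocket stage: line its two lugs up with the two slots, push it down against the spring until its flange meets the collar, then twist it clockwise (seen from above) until its lugs have carried the lock ring inside all the way to its hard stop, and nip it up there with about 0.4 newton metres. It is a delicate model, so feel your way: never force the engine down or against the stop, leave the other things on the bench where they are, and let go of the engine once it is locked.

Things in the scene. Friction and masses are not known exactly. Their poses are not given: they have to be found in the camera images.
- engine: the engine to fit, standing upright on the bench, 86 mm tall, 0.1 to 0.2 kg. Origin at the centre of its underside, z up towards the bell. From below: round spigot 26 mm across (z 0 to 14.5 mm, foot chamfered 2 mm) carrying two lugs; round flange 38 mm across (z 14.5 to 18); red block; steel bell 29 mm across (z 62 to 86). A half turn about z makes no difference.
- block (a point): centre of the engine's red block, 40 mm above its underside: 38 mm along the engine's x, 32 mm along y, z 18 to 62 mm. Grip it across its flat sides that face +y and -y, 32 mm apart. A white stripe on each x end shows where the lugs are.
- lug (a point): middle of one of the engine's two lugs, which stick out along the engine's +x and -x at its foot: 38 mm over both, each 8 mm wide, z 0 to 6 mm.
- stage: the rocket stage, fixed upside down on a 150 x 150 x 22 mm plywood stand: a white cylinder 100 mm across with a green dome and, on top, an aluminium bayonet collar. Origin on the bench under its axis, z up. Pressing the engine on the stage with more than 45 N damages it.
- collar (a point): centre of the collar's flat top, 130 mm above the bench; collar about 57 mm across, axes as the stage. Bore 28 mm, two slots along +x and -x, 12 mm wide, reaching 21 mm from the axis, a red mark at the outer end of each. The lip is 6 mm thick; the lugs can turn below it once the engine's underside is over 12 mm below this point; at 14.5 mm the flange meets the rigid collar.
- plunger_rest (a point): centre of the top of the brass spring plunger at rest, in the bore 8 mm below the collar's top. It pushes the engine back up with 6 N, rising 0.5 N per mm. Let go unlocked, the engine is pushed up; turned (only clockwise seen from above is possible), its lugs are held up against the lip. Turning takes under 0.15 N m while held down clear of the lip, up to 0.3 if let up.
- lock_ring (a joint): lock ring hidden in the collar, carried clockwise by the lugs: 0 at first, 0.25 rad at its hard stop; stays. Its place differs each time and cannot be seen: the lugs meet it 0.35 to 1.0 rad from the slots and drag it (0.07 N m more) 0.25 rad on to the stop. Nip up there with 10 to 40 N of the lugs on it, about 0.2 to 0.7 N m; more breaks it.
- engine_blue: another engine of the same shape with a blue block and a round foot without lugs, to be left alone; origin at the centre of its underside
- engine_grey: another engine of the same shape with a grey block and a round foot without lugs, to be left alone; origin at the centre of its underside
- glue: white bottle with a blue cap, 48 mm across, 130 mm tall, origin under its centre; bystander
- paint_a: small paint jar with a red cap, 34 mm across, 42 mm tall, origin under its centre; bystander
- paint_b: small paint jar with a green cap, 34 mm across, 42 mm tall, origin under its centre; bystander
- interstage: white open ring-shaped part with a green inside, 84 mm across, 36 mm tall, origin under its centre; bystander
- screwdriver: screwdriver lying on the bench, 170 mm long, origin under its middle; bystander

How it is judged:
By the outcome, as a careful person would: the job done as asked, in the order asked, and still so for the second after the job is handed in, with the robot touching nothing.
It also fails if it takes over 72 s, if anything falls off the work surface, if the arm or the gripper's body presses on something with over 40 N, if the wrist force passes 120 N, or if a joint passes its speed limit or range.

### The arm

A 6-joint arm with a two-finger parallel gripper is mounted at the origin on the work surface. World frame = base frame: x ahead of the robot, y to its left, z up, the work surface at z = 0. Lengths are in m, angles in rad, forces in N, time in s.
With the tool pointing down it reaches from about 0.425 to 0.925 m from the base axis. Payload 12.5 kg.
Tool frame: the origin (TCP) lies at the very end of the fingers, on their centre line; the grasp point (between the pads) lies 19 mm behind it; z points along the fingers, y is the line along which they close (so a half turn about z gives the same grasp; the last joint's range is limited). The gripper opens to 85 mm and grips with 20 to 120 N. Pads are 22 mm wide; open, the fingers measure 114 mm over their backs; the gripper's body (76 mm by 85 mm) begins 54 mm behind the grasp point. The pads swing forward as they close: fully open they stand 13 mm farther back than shut.
Start: joints at [-1.45, 0.491, 1.559, -0, 1.092, -0.106], TCP at [0.141, -0.609, 0.202] pointing down, gripper open.
Joint ranges: [-3.1, 3.1], [-0.84, 2.19], [0.05, 2.79], [-1.13, 4.28], [0.06, 2.93], [-2.69, 2.69]. Speed limits (rad/s): [2.22, 2.22, 2.79, 3.14, 3.14, 3.14].

### API

Orientations are given as [roll, pitch, yaw] about the fixed x, y, z axes, in that order (R = Rz(yaw) Ry(pitch) Rx(roll)).
In Python, from cell import bot, eyes, order, finder gives the robot as it stands.
- The arm moves only by the tool play_rows, never from a script. Its argument "series" is one flat list of numbers, 6 for each row, row after row: the shift along the world's x, y, z in mm, then the turn, a rotation vector about the world's x, y, z in rad. A call has 1 to 12 rows; each row shifts and turns the commanded pose from where the row before left it; what a row does not reach is not made up. A row lasts 1/12 s, in which the tool goes at most 41.7 mm and 7.16 degrees, less where a joint would pass 70% of its speed; a pose out of reach is approached as far as the arm can. A call is refused whole if a number of a shift passes 41.7 or a number of a turn 0.125, either way. A call with a gripper value outside its range is refused whole. "gripper" is the opening, from 0 (shut) to 1 (fully open), set as the call begins (left out, the last holds). The fingers move at their own pace and stop on an object; the grip force is fixed at half the most. Time passes only in rows, so rows that do not move let the fingers close. It gives the time, the measured TCP pose, the force, the opening and the grip force at its end, in the units of the state.
- bot.get_state(): the state, without advancing time (a new reading comes with each control period).
- eyes.read_camera(name): name is "scene" or "top" or "wrist"; returns the picture (400x640x3 uint8, red, green, blue); there is no depth.
- eyes.get_calibration(name): a dict with "fx", "fy", "cx", "cy" (pixels), "pose" (4x4, takes a point from camera to world coordinates). Camera axes: x right, y down, z forward; pixel columns grow to the right and rows downward; lengths in m; the calibration is good to about 2 mm. A picture is of the moment at which its call begins: read the wrist's pose just before it. get_calibration takes no time and is no camera call; for the wrist camera it gives the pose at the moment of the call.
- order.sign_off(): hands the job in; it is judged then, once.
Trained networks look in the newest picture that a camera, given by its name, has taken for a name from the list of things; names that differ only in an ending like _2 or _b are one class to them, and where a whole thing is asked for, a point or a joint stands for the part that bears it (a point fixed in the world has none). Each returns a list of dicts, best first, with "conf" (0 to 1); they miss things now and then, are a little off and sometimes report something else, mostly with a low value. They report only what shows in the picture. A call takes as long as a camera call.
- finder.find_in(camera, thing): "location" ([x, y, z] in m, in world coordinates, good to about 4 mm: the middle of the surface that is visible of it).
- finder.tip_of(camera, thing): "location" ([x, y, z] in m, in world coordinates, good to about 4 mm: a listed point, or the origin of a listed thing).
The state is a dict: "clock": time; "q": joint angles; "qvel": joint speeds; "effort": joint torques, N m; "tool_pos": TCP position; "eef_rot": TCP orientation; "contact_force": force on the tool from outside, world axes, zero at the start; "moment": the same for the moment, N m; "finger_gap": finger opening in m; "finger_force": force on a finger pad.
Only numpy, scipy, OpenCV 4.12 (cv2) and the standard library are available. Lean on these libraries where they do the work, as an engineer would, in place of code of your own. Each camera call takes 0.05 s, during which the arm holds its last target. There are 200 camera calls.

## Working session

There is one attempt and no reset: what is moved stays moved. The work goes in short steps, Python scripts to look and compute and a tool call to move; the robot and the scene stay as the last step left them, time stands still between calls to the robot, and variables do not carry over. Pictures are saved under pics/ and viewed, at most 10 in all, crops included, and the job is handed in when it is done.

Besides the shell and the picture viewer there is one more tool, called after "Request:" as name(argument=value, ...), one argument or row to a line, values as JSON. play_rows: Moves the arm, as the interface text tells. Its arguments: {"type":"object","properties":{"series":{"type":"array"},"gripper":{"type":"number"}},"required":["series"]}

```bash
mkdir -p pics
python3 - <<'E'
from cell import bot,eyes,order,finder
import cv2,numpy as np
s=bot.get_state();print({k:np.round(v,3).tolist() for k,v in s.items()})
for c in ["scene","top"]:
    im=eyes.read_camera(c);cv2.imwrite(f"pics/{c}0.png",im[...,::-1])
    k=eyes.get_calibration(c);print(c,k["fx"],k["cx"],k["cy"],np.round(k["pose"],3).tolist())
    for t in ["engine","block","lug","stage","collar","engine_blue","engine_grey","glue","paint_a","interstage","screwdriver"]:
        print(c,t,[(np.round(d["location"],3).tolist(),round(d["conf"],2)) for d in finder.tip_of(c,t)[:2]])
E
```

```text
{'clock': 0.0, 'q': [-1.45, 0.492, 1.559, 0.0, 1.092, -0.106], 'qvel': [-0.0, 0.002, -0.001, 0.0, 0.0, -0.001], 'effort': [-0.003, -61.846, -26.16, -0.0, 0.004, 0.0], 'tool_pos': [0.141, -0.609, 0.201], 'eef_rot': [-3.14, -0.0, 0.227], 'contact_force': [-0.956, -0.836, 0.325], 'moment': [-0.022, -0.035, 0.05], 'finger_force': 0.0, 'finger_gap': 0.085}
scene 514.9145215733815 320.7528369480839 188.88968625205453 [[-0.75, 0.388, -0.536, 1.33], [0.662, 0.458, -0.594, 0.863], [0.015, -0.8, -0.6, 0.969], [0.0, 0.0, 0.0, 1.0]]
scene engine [([0.476, 0.19, 0.004], 0.71)]
scene block [([0.478, 0.196, 0.037], 0.91)]
scene lug [([0.491, 0.19, 0.005], 0.79)]
scene stage [([0.576, -0.189, -0.005], 0.74)]
scene collar [([0.578, -0.19, 0.132], 0.96)]
scene engine_blue [([0.465, 0.037, 0.003], 0.82), ([0.318, -0.357, 0.004], 0.38)]
scene engine_grey [([0.599, 0.145, 0.001], 0.89)]
scene glue [([0.705, 0.348, 0.001], 0.89)]
scene paint_a [([0.76, 0.032, 0.001], 0.71), ([0.411, 0.346, -0.002], 0.59)]
scene interstage [([0.794, 0.158, -0.0], 0.77)]
scene screwdriver [([0.314, -0.358, 0.003], 0.61)]
top 394.37063204863693 321.0014725751567 201.26572271191728 [[0.005, -0.997, 0.08, 0.457], [-1.0, -0.006, -0.003, 0.025], [0.004, -0.08, -0.997, 1.285], [0.0, 0.0, 0.0, 1.0]]
top engine [([0.472, 0.19, -0.001], 0.68)]
top block [([0.484, 0.189, 0.044], 0.48)]
top lug [([0.495, 0.193, -0.001], 0.45)]
top stage [([0.578, -0.189, 0.0], 0.63)]
top collar [([0.582, -0.189, 0.132], 0.88), ([0.317, -0.358, -0.0], 0.22)]
top engine_blue [([0.466, 0.037, -0.0], 0.67)]
top engine_grey [([0.59, 0.146, 0.0], 0.61)]
top glue [([0.705, 0.349, -0.0], 0.71)]
top paint_a [([0.407, 0.348, 0.001], 0.46), ([0.76, 0.027, 0.002], 0.44)]
top interstage [([0.794, 0.155, 0.0], 0.67), ([0.576, -0.185, -0.001], 0.17)]
top screwdriver [([0.317, -0.359, 0.001], 0.66)]
```

View pics/scene0.png

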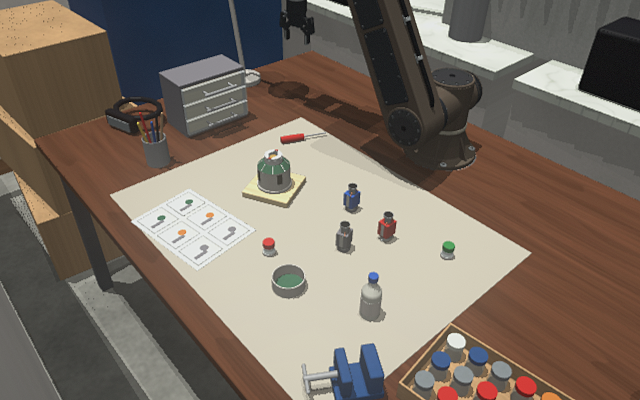

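View pics/top0.png

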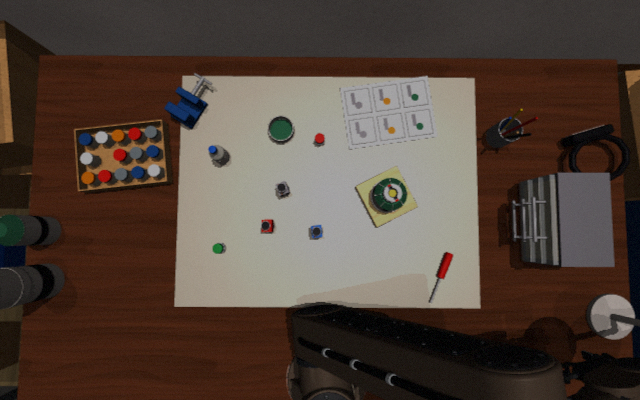

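The scene shows the red engine at about px (387,228) and the stage at (273,175). The top view has them at (267,227) and (387,195). Both networks agree on the engine at about (0.475, 0.19) and the collar at (0.58, -0.19). I'll move the wrist camera over the stage.

Request:
play_rows(
  series=[24,23,8,0,0,0,24,23,8,0,0,0,24,23,8,0,0,0,24,23,8,0,0,0,24,23,8,0,0,0,24,23,8,0,0,0,24,23,8,0,0,0,24,23,8,0,0,0,24,23,8,0,0,0,24,23,8,0,0,0],
)

```text
clock: 2.03
tool_pos: [0.3815, -0.3777, 0.2826]
eef_rot: [3.141, -0.0, 0.227]
contact_force: [0.8, -0.5, 0.0]
finger_gap: 0.085
finger_force: 0.0
```

Request:
play_rows(
  series=[24,23,8,0,0,0,24,23,8,0,0,0,24,23,8,0,0,0,24,23,8,0,0,0,24,23,8,0,0,0,0,0,0,0,0,0,0,0,0,0,0,0],
)

```text
clock: 2.62
tool_pos: [0.5014, -0.2629, 0.3222]
eef_rot: [3.141, -0.0, 0.23]
contact_force: [-0.8, -0.2, 0.2]
finger_gap: 0.0855
finger_force: 0.0
```

```bash
cat > h.py <<'E'
from cell import bot,eyes,order,finder
import cv2,numpy as np
def st():
    s=bot.get_state();print({k:np.round(s[k],4).tolist() for k in ["clock","q","tool_pos","eef_rot","contact_force","moment","finger_gap"]});return s
def snap(name,things=()):
    K=eyes.get_calibration("wrist");im=eyes.read_camera("wrist")
    cv2.imwrite(f"pics/{name}.png",im[...,::-1]);np.savez(f"pics/{name}.npz",im=im,P=K["pose"],k=[K[a] for a in("fx","fy","cx","cy")])
    for t in things: print(t,[(np.round(d["location"],4).tolist(),round(d["conf"],2)) for d in finder.tip_of("wrist",t)[:3]], )
    print("cam",np.round(K["pose"],3).tolist(),K["fx"]);return im,K
def proj(K,P,p):
    c=np.linalg.inv(P)@np.append(p,1);return K[0]*c[0]/c[2]+K[2],K[1]*c[1]/c[2]+K[3]
def ray(K,P,u,v,z):
    d=P[:3,:3]@np.array([(u-K[2])/K[0],(v-K[3])/K[1],1]);o=P[:3,3];return o+d*(z-o[2])/d[2]
E
python3 -c "
from h import *
st();snap('w1',['collar','stage','plunger_rest'])"
```

```text
{'clock': 2.6167, 'q': [-0.5996, 0.3062, 1.5303, -0.0002, 1.3045, 0.7417], 'tool_pos': [0.5014, -0.2629, 0.3222], 'eef_rot': [3.1411, -0.0003, 0.2296], 'contact_force': [-0.8306, -0.219, 0.1862], 'moment': [-0.018, 0.0071, 0.0029], 'finger_gap': 0.0855}
collar [([0.5817, -0.1894, 0.1317], 0.83)]
stage [([0.5773, -0.1884, 0.0019], 0.61)]
plunger_rest []
cam [[0.228, -0.928, -0.294, 0.576], [-0.974, -0.217, -0.069, -0.246], [0.0, 0.303, -0.953, 0.494], [0.0, 0.0, 0.0, 1.0]] 281.87883554777073
```

View pics/w1.png

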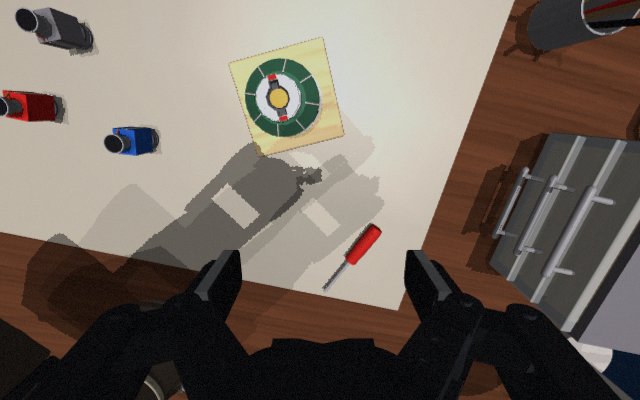

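The collar is at px (278,98), with red marks at about (272,77) and (284,119). I'll take a closer second view.

Request:
play_rows(
  series=[12,15,-25,0,0,0,12,15,-25,0,0,0,12,15,-25,0,0,0,12,15,-25,0,0,0,0,0,0,0,0,0,0,0,0,0,0,0],
)

```text
clock: 3.32
tool_pos: [0.548, -0.2043, 0.2211]
eef_rot: [-3.14, 0.002, 0.227]
contact_force: [-0.4, -0.3, 1.6]
finger_gap: 0.0854
finger_force: 0.0
```

```bash
cat > m.py <<'E'
from h import *
from scipy.optimize import least_squares
def reds(n,c0):
    f=np.load(f"pics/{n}.npz");im=f["im"];K=f["k"];P=f["P"]
    u,v=proj(K,P,c0);h=cv2.cvtColor(im,cv2.COLOR_RGB2HSV)
    m=((h[...,0]<8)|(h[...,0]>172))&(h[...,1]>120)&(h[...,2]>70)
    yy,xx=np.mgrid[:400,:640];R=K[0]*0.034/abs(P[2,3]-.13)
    m&=np.hypot(xx-u,yy-v)<R
    n,l,s,c=cv2.connectedComponentsWithStats(m.astype(np.uint8))
    i=sorted(range(1,n),key=lambda i:-s[i,4])[:2];print(u,v,R,[(c[j].round(1),s[j,4]) for j in i])
    cc=sorted([c[j] for j in i],key=lambda a:a[1]);return K,P,cc
if __name__=="__main__":
    snap("w2",["collar"]);c0=np.array([.579,-.189,.13]);V=[reds(n,c0) for n in("w1","w2")]
    for K,P,cc in V:
        a,b=[ray(K,P,*c,.13) for c in cc];print("z=.13:",(a+b)/2,np.linalg.norm(a-b),np.arctan2(*(b-a)[1::-1]))
    def res(x): return np.concatenate([np.subtract(proj(K,P,x[3*i:3*i+3]),cc[i]) for K,P,cc in V for i in(0,1)])
    r=least_squares(res,np.r_[c0,c0]);print(r.x.round(4),np.abs(r.fun).max())
E
python3 m.py
```

```text
collar [([0.4776, 0.1972, -0.0033], 0.72), ([0.5791, -0.1925, 0.1305], 0.69)]
cam [[0.225, -0.928, -0.297, 0.623], [-0.974, -0.215, -0.067, -0.188], [-0.002, 0.305, -0.952, 0.393], [0.0, 0.0, 0.0, 1.0]] 281.87883554777073
277.31538254639077 95.16656158345107 26.309805611213005 [(array([271.4,  76.5]), np.int32(36)), (array([283. , 118.1]), np.int32(32))]
313.61804114638545 156.72447529912716 36.43451116549347 [(array([307. , 134.1]), np.int32(58)), (array([320.2, 184.3]), np.int32(49))]
z=.13: [ 0.57611392 -0.18956714  0.13      ] 0.0491591934306759 -2.668868322240186
z=.13: [ 0.57613048 -0.18975542  0.13      ] 0.04880604364225001 -2.6673984980534544
[ 0.5979 -0.1786  0.1313  0.5543 -0.2008  0.1298] 0.10064380277020746
```

View pics/w2.png

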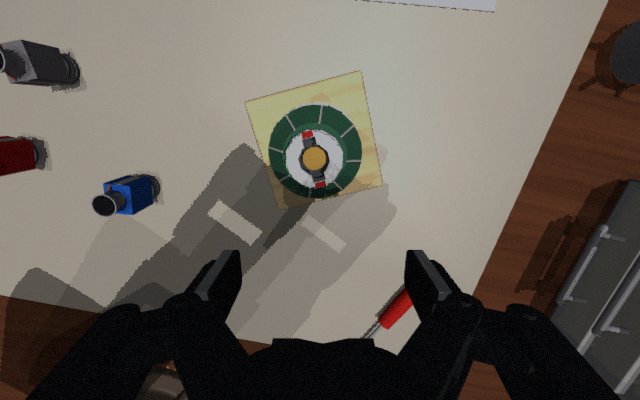

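Both views agree. The collar is at (0.576, -0.190), z about 0.1305, and the slot yaw is about 0.473. The red marks in w2 are at (307,134) and (320,184). Next I'll go to the engine.

Request:
play_rows(
  series=[-9,31,-1,0,0,0,-9,31,-1,0,0,0,-9,31,-1,0,0,0,-9,31,-1,0,0,0,-9,31,-1,0,0,0,-9,31,-1,0,0,0,-9,31,-1,0,0,0,-9,31,-1,0,0,0,-9,31,-1,0,0,0,-9,31,-1,0,0,0,-9,31,-1,0,0,0,0,0,0,0,0,0],
)

```text
clock: 4.42
tool_pos: [0.4487, 0.1397, 0.2126]
eef_rot: [-3.141, -0.003, 0.228]
contact_force: [0.6, 0.2, 0.9]
finger_gap: 0.0853
finger_force: 0.0
```

```bash
python3 -c "
from h import *
st();snap('w3',['engine','block','lug'])"
```

```text
{'clock': 4.4167, 'q': [0.1608, 0.2572, 1.9121, 0.0007, 0.9699, 1.5027], 'tool_pos': [0.4487, 0.1397, 0.2126], 'eef_rot': [-3.1412, -0.0025, 0.2285], 'contact_force': [0.5934, 0.191, 0.9286], 'moment': [-0.0031, 0.0029, -0.0055], 'finger_gap': 0.0853}
engine [([0.4761, 0.1971, -0.0007], 0.98)]
block [([0.4826, 0.1959, 0.0405], 0.85), ([0.4768, 0.1952, -0.0028], 0.72)]
lug [([0.4958, 0.1927, 0.0029], 0.84)]
cam [[0.227, -0.929, -0.293, 0.523], [-0.974, -0.217, -0.068, 0.156], [-0.001, 0.3, -0.954, 0.385], [0.0, 0.0, 0.0, 1.0]] 281.87883554777073
```

View pics/w3.png

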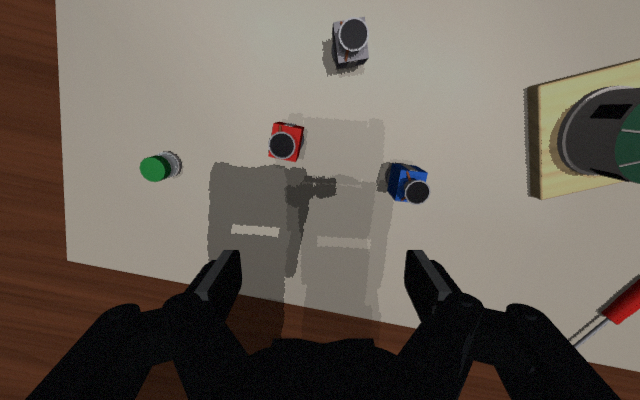

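The engine is at px (285,143), nearly aligned with the picture. I'll fit a model for its pose and enlarge a crop.

```bash
cat > fit.py <<'E'
from h import *
from scipy.optimize import minimize
def hull(K,P,pts):
    m=np.zeros((1600,2560),np.uint8);q=np.array([proj(K,P,p) for p in pts])
    cv2.fillConvexPoly(m,cv2.convexHull(np.round((q+.5)*4).astype(np.int32)),1);return m>0
def model(K,P,x,y,a,z0=0):
    c,s=np.cos(a),np.sin(a);w=lambda X,Y,Z:(x+c*X-s*Y,y+s*X+c*Y,z0+Z)
    b=hull(K,P,[w(X,Y,Z) for X in(-.019,.019) for Y in(-.016,.016) for Z in(.018,.062)])
    t=np.linspace(0,6.28,40)
    e=hull(K,P,[w(.0145*np.cos(i),.0145*np.sin(i),Z) for i in t for Z in(.064,.086)])
    return b,e
def fit(n,c,z0=0,yaws=(0,)):
    f=np.load(f"pics/{n}.npz");im=f["im"];K=f["k"];P=f["P"]
    u,v=map(int,proj(K,P,(c[0],c[1],z0+.05)));h=cv2.cvtColor(im,cv2.COLOR_RGB2HSV)
    red=((h[...,0]<10)|(h[...,0]>170))&(h[...,1]>110)&(h[...,2]>50)
    k=np.zeros_like(red);k[max(v-45,0):v+45,max(u-45,0):u+45]=1;red&=k
    R=np.kron(red,np.ones((4,4)))>0
    def cost(p):
        b,e=model(K,P,*p,z0);m=b&~e;return 1-(m&R).sum()/(m|R).sum()
    best=[]
    for a in yaws:
        r=minimize(cost,[c[0],c[1],a],method="Nelder-Mead",options=dict(initial_simplex=np.array([[0,0,0],[.006,0,0],[0,.006,0],[0,0,.15]])+[c[0],c[1],a],xatol=1e-4,fatol=1e-4,maxiter=70));best.append((round(r.fun,3),r.x.round(4).tolist()))
    best.sort();print(best);
    cr=cv2.resize(im[max(v-45,0):v+45,max(u-45,0):u+45],None,fx=6,fy=6,interpolation=cv2.INTER_CUBIC);cv2.imwrite(f"pics/{n}_c.png",cr[...,::-1]);return best[0][1]
E
time python3 -c "
from fit import *
fit('w3',(.476,.195),0,np.arange(0,3.1,.4))"
```

```text
[(np.float64(0.235), [0.478, 0.191, 3.1602]), (np.float64(0.236), [0.478, 0.191, 0.0189]), (np.float64(0.238), [0.4781, 0.1912, 3.1657]), (np.float64(0.242), [0.4777, 0.1911, 0.0215]), (np.float64(0.377), [0.4766, 0.1927, 1.4704]), (np.float64(0.377), [0.477, 0.1924, 1.4628]), (np.float64(0.378), [0.4769, 0.1924, 1.4352]), (np.float64(0.379), [0.4765, 0.193, 1.5113])]
real	0m9.937s
user	0m10.277s
sys	0m0.314s
```

View pics/w3_c.png

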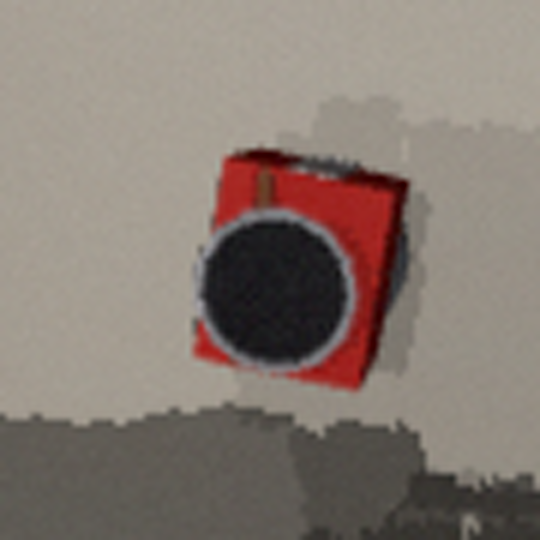

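The block's long side runs along about yaw 0.02 to 0.07, with the stripe at (263,188) in the crop. I'll take a second view closer and aligned.

Request:
play_rows(
  series=[4,17,-18,0,0,-0.06,4,17,-18,0,0,-0.06,4,17,-18,0,0,-0.06,0,0,0,0,0,0,0,0,0,0,0,0],
)

```text
clock: 5.03
tool_pos: [0.4619, 0.1871, 0.1566]
eef_rot: [3.141, 0.001, 0.047]
contact_force: [-0.4, 0.3, 0.4]
finger_gap: 0.0855
finger_force: 0.0
```

```bash
python3 -c "
from fit import *
st();snap('w4',['engine','block'])
fit('w4',(.478,.191),0,(-.1,.1))
V=[np.load(f'pics/{n}.npz') for n in('w3','w4')];U=[]
for f in V:
    k,P=f['k'],f['P'];u,v=proj(k,P,(.478,.191,.086));im=f['im'];x0,y0=int(u)-40,int(v)-40
    g=cv2.cvtColor(im,cv2.COLOR_RGB2HSV)[y0:y0+80,x0:x0+80];m=((g[...,2]<70)&(g[...,1]<110)).astype(np.uint8)
    n,l,s,c=cv2.connectedComponentsWithStats(m);i=min(range(1,n),key=lambda i:np.hypot(*(c[i]-40)) if s[i,4]>60 else 99);U.append(c[i]+[x0,y0]);print(u,v,U[-1],s[i])
from scipy.optimize import least_squares
r=least_squares(lambda p:np.concatenate([np.subtract(proj(f['k'],f['P'],p),U[j]) for j,f in enumerate(V)]),[.478,.191,.08]);print('bell mouth',r.x,r.fun)
"
```

```text
{'clock': 5.0333, 'q': [0.2524, 0.371, 1.9163, -0.0003, 0.8558, 1.776], 'tool_pos': [0.4619, 0.1871, 0.1566], 'eef_rot': [3.1411, 0.0015, 0.0473], 'contact_force': [-0.4249, 0.3038, 0.4181], 'moment': [-0.0323, 0.0077, -0.0005], 'finger_gap': 0.0855}
engine [([0.4773, 0.1957, -0.0027], 0.79)]
block [([0.4813, 0.1925, 0.0385], 0.77)]
cam [[0.048, -0.952, -0.304, 0.539], [-0.999, -0.045, -0.015, 0.19], [0.0, 0.304, -0.953, 0.329], [0.0, 0.0, 0.0, 1.0]] 281.87883554777073
[(np.float64(0.284), [0.4779, 0.1904, 0.0255]), (np.float64(0.291), [0.4768, 0.1904, 0.0245])]
280.75974022542283 145.4760608444601 [281.32265446 145.0389016 ] [ 30  29  24  23 437]
318.09449502120196 180.26614018369816 [315.42762221 196.3934504 ] [   2   27   71   53 2107]
bell mouth [0.48097935 0.18940314 0.13342982] [-5.7815964   4.04990718  4.07644345 -4.06191342]
```

View pics/w4.png

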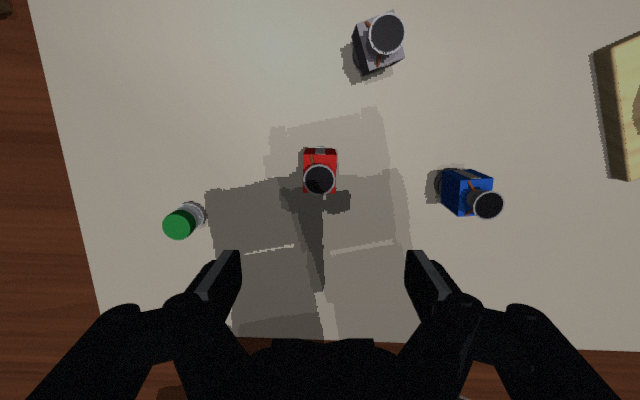

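The bell mouth is at px (319,179), against a predicted (318,180) for (0.478, 0.191) at 86 mm, so the height and place both check out. The yaw is about 0.03, so I'll descend.

Request:
play_rows(
  series=[9,1,-10,0,0,-0.015,8,1,-25,0,0,0,0,1,-30,0,0,0,0,0,-30,0,0,0,0,0,-25,0,0,0,0,0,-15,0,0,0,0,0,0,0,0,0],
)

```text
clock: 5.77
tool_pos: [0.4779, 0.1899, 0.0203]
eef_rot: [3.141, 0.003, 0.031]
contact_force: [-0.3, 0.3, 0.4]
finger_gap: 0.0855
finger_force: 0.0
```

Request:
play_rows(
  series=[0,0,0,0,0,0,0,0,0,0,0,0,0,0,0,0,0,0,0,0,0,0,0,0,0,0,0,0,0,0,0,0,0,0,0,0,0,0,0,0,0,0,0,0,0,0,0,0],
  gripper=0,
)

```text
clock: 6.43
tool_pos: [0.4792, 0.1911, 0.0234]
eef_rot: [-3.141, -0.002, 0.032]
contact_force: [-0.9, -1.6, 12.1]
finger_gap: 0.0299
finger_force: 59.1
```

Request:
play_rows(
  series=[0,0,10,0,0,0,0,0,25,0,0,0,0,0,35,0,0,0,0,0,35,0,0,0,0,0,35,0,0,0,0,0,35,0,0,0,0,0,20,0,0,0,0,0,0,0,0,0],
)

```text
clock: 7.1
tool_pos: [0.4798, 0.1914, 0.2221]
eef_rot: [-3.14, -0.008, 0.032]
contact_force: [0.3, -0.2, -1.6]
finger_gap: 0.0302
finger_force: 60.6
```

Request:
play_rows(
  series=[4,-15,0,0,0,0.037,8,-30,0,0,0,0.037,8,-32,0,0,0,0.037,9,-34,0,0,0,0.037,9,-34,0,0,0,0.037,9,-34,0,0,0,0.037,9,-34,0,0,0,0.037,9,-34,0,0,0,0.037,9,-34,0,0,0,0.037,9,-34,0,0,0,0.037,8,-34,0,0,0,0.037,6,-31,0,0,0,0.034],
)

```text
clock: 8.1
tool_pos: [0.5753, -0.1909, 0.2162]
eef_rot: [-3.141, 0.001, 0.474]
contact_force: [0.4, 0.5, -2.1]
finger_gap: 0.03
finger_force: 60.5
```

Request:
play_rows(
  series=[0,0,0,0,0,0,0,0,0,0,0,0,0,0,0,0,0,0],
)

```text
clock: 8.35
tool_pos: [0.5749, -0.1885, 0.2163]
eef_rot: [-3.14, 0.001, 0.472]
contact_force: [-0.8, -0.2, -1.1]
finger_gap: 0.0299
finger_force: 60.5
```

```bash
python3 -c "
from fit import *
s=st();snap('w5',['engine','block','lug','collar']);p=s['tool_pos']
fit('w5',p[:2],p[2]-.021,(.47,))
e=eyes.read_camera('scene')
for t in ['engine','block','lug','collar']: print(t,[(np.round(d['location'],4).tolist(),round(d['conf'],2)) for d in finder.tip_of('scene',t)[:2]])
"
```

```text
{'clock': 8.35, 'q': [-0.4261, 0.4494, 1.5911, 0.0002, 1.1028, 0.6726], 'tool_pos': [0.5749, -0.1885, 0.2163], 'eef_rot': [-3.1402, 0.0009, 0.472], 'contact_force': [-0.8129, -0.163, -1.055], 'moment': [0.0023, -0.0324, 0.0422], 'finger_gap': 0.0299}
engine [([0.5729, -0.1831, 0.1888], 0.78), ([0.5796, -0.1913, 0.1213], 0.63)]
block [([0.5741, -0.1852, 0.234], 0.6)]
lug [([0.5922, -0.1796, 0.1956], 0.63)]
collar [([0.5782, -0.1917, 0.1271], 0.8)]
cam [[0.455, -0.848, -0.271, 0.643], [-0.89, -0.434, -0.137, -0.154], [-0.002, 0.304, -0.953, 0.388], [0.0, 0.0, 0.0, 1.0]] 281.87883554777073
[(np.float64(0.314), [0.5718, -0.1922, 0.5319])]
engine [([0.577, -0.1905, 0.1961], 0.53), ([0.5854, -0.1798, 0.1933], 0.53)]
block [([0.5739, -0.1851, 0.2294], 0.73)]
lug [([0.5847, -0.1827, 0.1992], 0.86), ([0.575, -0.1862, -0.0043], 0.39)]
collar [([0.577, -0.186, 0.1311], 0.82)]
```

View pics/w5.png

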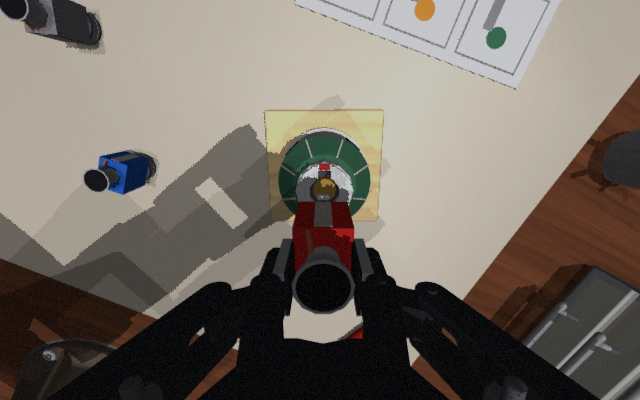

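In w5, the bell mouth is at (323,287), the stripe at (324,215) and the front red mark at (325,167). All are on one column, so the lateral and yaw alignment are good. I'll check the fore-aft offset numerically.

```bash
python3 -c "
from fit import *
f=np.load('pics/w5.npz');k,P,im=f['k'],f['P'],f['im']
cr=im[150:330,240:410]
cv2.imwrite('pics/w5_c.png',cv2.resize(cr,None,fx=3.3,fy=3.3,interpolation=cv2.INTER_CUBIC)[...,::-1])
T=np.array([.5749,-.1885]);a=.472;d=np.array([np.cos(a),np.sin(a)])
for zb in(.193,.195):
  for off in(-.003,0,.003):
    q=T+off*d;e=lambda x,z:np.round(proj(k,P,(*(q+x*d),z)),1)
    print(zb,off,'mouth',e(.0,zb+.086),e(.0145,zb+.086),e(-.0145,zb+.086),'blk top front edge',e(.019,zb+.062),'bottom',e(.019,zb+.018))
c=np.array([.576,-.1897]);print('mark pred',proj(k,P,(*(c+.0245*d),.1305)),'collar',proj(k,P,(*c,.1305)))
for l in (163,167): print(ray(k,P,325,l,.1305))
"
```

```text
0.193 -0.003 mouth [321.3 292.1] [321.3 264. ] [321.3 318.4] blk top front edge [321.5 231.9] bottom [321.9 204.3]
0.193 0 mouth [321.3 286.5] [321.3 258. ] [321.3 313.1] blk top front edge [321.5 226.5] bottom [321.9 200. ]
0.193 0.003 mouth [321.3 280.7] [321.3 251.8] [321.3 307.7] blk top front edge [321.5 221.1] bottom [321.9 195.6]
0.195 -0.003 mouth [321.3 294.9] [321.2 266.5] [321.3 321.4] blk top front edge [321.5 233.5] bottom [321.9 205.2]
0.195 0 mouth [321.3 289.2] [321.2 260.3] [321.3 316.1] blk top front edge [321.5 228.1] bottom [321.9 200.9]
0.195 0.003 mouth [321.3 283.4] [321.2 254.1] [321.3 310.7] blk top front edge [321.5 222.6] bottom [321.9 196.5]
mark pred (np.float64(323.93360221636175), np.float64(167.01833906645817)) collar (np.float64(323.887064793539), np.float64(192.37041855749408))
[ 0.60161441 -0.17772158  0.1305    ]
[ 0.59828657 -0.17943282  0.1305    ]
```

View pics/w5_c.png

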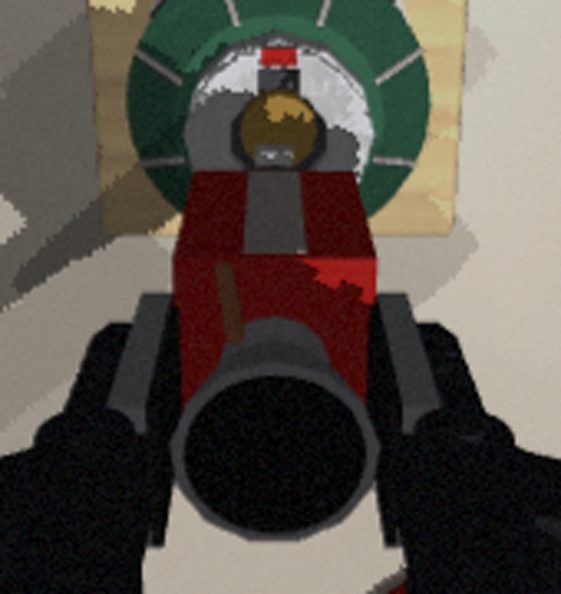

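The engine's bottom is at about z 0.193, and it needs a correction of about (+1, 0) mm. I'll descend close to the collar and then feel the way in.

Request:
play_rows(
  series=[1,0,-15,0,0,0,0,0,-20,0,0,0,0,0,-14,0,0,0,0,0,-6,0,0,0,0,0,0,0,0,0,0,0,0,0,0,0],
)

```text
clock: 9.35
tool_pos: [0.5768, -0.1891, 0.1624]
eef_rot: [3.141, -0.0, 0.473]
contact_force: [0.1, -0.5, -1.7]
finger_gap: 0.0302
finger_force: 60.5
```

Request:
play_rows(
  series=[0,0,-2,0,0,0,0,0,-2,0,0,0,0,0,-2,0,0,0,0,0,-1,0,0,0,0,0,0,0,0,0,0,0,0,0,0,0],
)

```text
clock: 9.85
tool_pos: [0.5766, -0.189, 0.1551]
eef_rot: [3.141, -0.0, 0.473]
contact_force: [0.5, -0.3, -2.2]
finger_gap: 0.0302
finger_force: 60.5
```

Request:
play_rows(
  series=[0,0,-1,0,0,0,0,0,-1,0,0,0,0,0,-1,0,0,0,0,0,-1,0,0,0,0,0,0,0,0,0],
)

```text
clock: 10.27
tool_pos: [0.5765, -0.189, 0.1508]
eef_rot: [-3.141, 0.0, 0.473]
contact_force: [-0.4, -0.4, -1.5]
finger_gap: 0.0301
finger_force: 60.5
```

Request:
play_rows(
  series=[0,0,-1,0,0,0,0,0,-1,0,0,0,0,0,-1,0,0,0,0,0,0,0,0,0],
)

```text
clock: 10.6
tool_pos: [0.5765, -0.189, 0.1478]
eef_rot: [-3.141, 0.0, 0.473]
contact_force: [0.8, -0.2, -1.6]
finger_gap: 0.0296
finger_force: 60.5
```

It has entered the slots freely: the bottom is about 6 mm below the top with no contact force. I'll continue down.

Request:
play_rows(
  series=[0,0,-1,0,0,0,0,0,-1,0,0,0,0,0,-1,0,0,0,0,0,0,0,0,0,0,0,0,0,0,0],
)

```text
clock: 11.02
tool_pos: [0.5767, -0.189, 0.1454]
eef_rot: [3.141, -0.0, 0.473]
contact_force: [-1.3, 1.0, 4.4]
finger_gap: 0.0303
finger_force: 61.2
```

Request:
play_rows(
  series=[0,0,-1,0,0,0,0,0,-1,0,0,0,0,0,-1,0,0,0,0,0,0,0,0,0,0,0,0,0,0,0],
)

```text
clock: 11.43
tool_pos: [0.5766, -0.189, 0.1422]
eef_rot: [3.141, -0.0, 0.473]
contact_force: [-1.3, 0.5, 5.1]
finger_gap: 0.0299
finger_force: 61.4
```

Request:
play_rows(
  series=[0,0,-1,0,0,0,0,0,-1,0,0,0,0,0,0,0,0,0,0,0,0,0,0,0],
)

```text
clock: 11.77
tool_pos: [0.5767, -0.1891, 0.1403]
eef_rot: [3.141, -0.0, 0.473]
contact_force: [-0.5, 1.5, 5.8]
finger_gap: 0.0301
finger_force: 61.5
```

Request:
play_rows(
  series=[0,0,-1,0,0,0,0,0,0,0,0,0,0,0,0,0,0,0],
)

```text
clock: 12.02
tool_pos: [0.5767, -0.189, 0.1393]
eef_rot: [3.141, -0.0, 0.473]
contact_force: [-2.4, 0.4, 7.2]
finger_gap: 0.0302
finger_force: 61.5
```

Request:
play_rows(
  series=[0,0,-0.5,0,0,0,0,0,-0.5,0,0,0,0,0,0,0,0,0],
)

```text
clock: 12.27
tool_pos: [0.5767, -0.189, 0.139]
eef_rot: [3.141, -0.001, 0.473]
contact_force: [-3.3, 2.3, 11.7]
finger_gap: 0.0301
finger_force: 62.1
```

Request:
play_rows(
  series=[0,0,-0.5,0,0,0,0,0,0,0,0,0,0,0,0,0,0,0],
)

```text
clock: 12.52
tool_pos: [0.5768, -0.189, 0.1389]
eef_rot: [3.14, -0.001, 0.473]
contact_force: [-4.3, 2.6, 17.4]
finger_gap: 0.03
finger_force: 62.6
```

```bash
python3 -c "
from h import *
st()"
```

```text
{'clock': 12.5167, 'q': [-0.4255, 0.5325, 1.6743, -0.0, 0.9333, 0.6725], 'tool_pos': [0.5768, -0.189, 0.1389], 'eef_rot': [3.1404, -0.0009, 0.4728], 'contact_force': [-4.3166, 2.6208, 17.3942], 'moment': [0.459, 0.8723, -0.0039], 'finger_gap': 0.03}
```

The flange is seated: the force jumped at TCP z 0.139. I'll ease off slightly and turn clockwise while watching the moment.

Request:
play_rows(
  series=[-0.3,0.2,0.5,0,0,0,0,0,0.2,0,0,-0.03,0,0,0,0,0,-0.04,0,0,0,0,0,-0.04,0,0,0,0,0,0],
)

```text
clock: 12.93
tool_pos: [0.5769, -0.1891, 0.139]
eef_rot: [3.14, -0.001, 0.36]
contact_force: [-0.6, 1.0, 9.1]
finger_gap: 0.0301
finger_force: 61.8
```

```bash
python3 -c "
from h import *
st()"
```

```text
{'clock': 12.9333, 'q': [-0.4254, 0.5323, 1.6745, -0.0001, 0.9326, 0.785], 'tool_pos': [0.5769, -0.1891, 0.139], 'eef_rot': [3.1401, -0.0015, 0.3603], 'contact_force': [-0.5595, 1.0482, 9.0728], 'moment': [0.0923, 0.1196, -0.0626], 'finger_gap': 0.0301}
```

Request:
play_rows(
  series=[0,0,0,0,0,-0.04,0,0,0,0,0,-0.04,0,0,0,0,0,-0.04,0,0,0,0,0,-0.04,0,0,0,0,0,0],
)

```text
clock: 13.35
tool_pos: [0.577, -0.1892, 0.139]
eef_rot: [3.14, -0.002, 0.2]
contact_force: [0.8, -0.3, 8.9]
finger_gap: 0.0301
finger_force: 61.7
```

```bash
python3 -c "
from h import *
st()"
```

```text
{'clock': 13.35, 'q': [-0.4255, 0.5324, 1.6742, -0.0001, 0.9324, 0.9451], 'tool_pos': [0.577, -0.1892, 0.139], 'eef_rot': [3.14, -0.002, 0.2003], 'contact_force': [0.8309, -0.2864, 8.9355], 'moment': [0.0047, -0.0184, 0.0271], 'finger_gap': 0.0301}
```

Request:
play_rows(
  series=[0,0,0,0,0,-0.04,0,0,0,0,0,-0.04,0,0,0,0,0,-0.04,0,0,0,0,0,-0.04,0,0,0,0,0,-0.04,0,0,0,0,0,0],
)

```text
clock: 13.85
tool_pos: [0.5771, -0.1891, 0.139]
eef_rot: [3.141, -0.002, 0.0]
contact_force: [0.7, -0.2, 7.8]
finger_gap: 0.0303
finger_force: 61.7
```

```bash
cat > s.py <<'E'
from h import *
s=bot.get_state();print(round(s["clock"],2),np.round(s["contact_force"],1),"mom",np.round(s["moment"],3),"yaw",round(float(s["eef_rot"][2]),4),"pos",np.round(s["tool_pos"],4),"q6",round(float(s["q"][5]),4),"eff6",round(float(s["effort"][5]),3))
E
python3 s.py
```

```text
13.85 [ 0.7 -0.2  7.8] mom [ 0.15  -0.1   -0.007] yaw 0.0005 pos [ 0.5771 -0.1891  0.139 ] q6 1.145 eff6 0.726
```

Request:
play_rows(
  series=[0,0,0,0,0,-0.02,0,0,0,0,0,-0.02,0,0,0,0,0,-0.02,0,0,0,0,0,0],
)

```text
clock: 14.18
tool_pos: [0.5771, -0.1891, 0.139]
eef_rot: [3.141, -0.002, -0.058]
contact_force: [0.5, 0.3, 8.7]
finger_gap: 0.0296
finger_force: 61.7
```

```bash
python3 s.py
```

```text
14.18 [0.5 0.3 8.7] mom [ 0.089 -0.044  0.015] yaw -0.0583 pos [ 0.5771 -0.1891  0.139 ] q6 1.2037 eff6 0.406
```

Request:
play_rows(
  series=[0,0,0,0,0,-0.02,0,0,0,0,0,-0.02,0,0,0,0,0,0],
)

```text
clock: 14.43
tool_pos: [0.5771, -0.1891, 0.139]
eef_rot: [3.141, -0.002, -0.098]
contact_force: [0.4, 1.7, 8.9]
finger_gap: 0.0301
finger_force: 61.7
```

```bash
python3 s.py
```

```text
14.43 [0.4 1.7 8.9] mom [ 0.108 -0.045  0.154] yaw -0.0983 pos [ 0.5771 -0.1891  0.139 ] q6 1.2437 eff6 0.404
```

Request:
play_rows(
  series=[0,0,0,0,0,-0.02,0,0,0,0,0,-0.02,0,0,0,0,0,0],
)

```text
clock: 14.68
tool_pos: [0.5771, -0.1891, 0.139]
eef_rot: [3.141, -0.002, -0.138]
contact_force: [0.3, 1.0, 9.1]
finger_gap: 0.0303
finger_force: 61.7
```

```bash
python3 s.py
```

```text
14.68 [0.3 1.  9.1] mom [ 0.114 -0.041  0.059] yaw -0.1382 pos [ 0.5771 -0.1891  0.139 ] q6 1.2837 eff6 0.402
```

Request:
play_rows(
  series=[0,0,0,0,0,-0.01],
)

```text
clock: 14.77
tool_pos: [0.5771, -0.1891, 0.139]
eef_rot: [3.141, -0.003, -0.147]
contact_force: [1.1, 1.1, 8.1]
finger_gap: 0.0298
finger_force: 61.7
```

```bash
python3 s.py
```

```text
14.77 [1.1 1.1 8.1] mom [ 0.177 -0.13   0.124] yaw -0.147 pos [ 0.5771 -0.1891  0.139 ] q6 1.2924 eff6 -0.173
```

Request:
play_rows(
  series=[0,0,0,0,0,-0.01],
)

```text
clock: 14.85
tool_pos: [0.5771, -0.1891, 0.139]
eef_rot: [3.141, -0.002, -0.157]
contact_force: [-0.3, 1.0, 8.1]
finger_gap: 0.0307
finger_force: 61.7
```

```bash
python3 s.py
```

```text
14.85 [-0.3  1.   8.1] mom [ 0.097 -0.097  0.09 ] yaw -0.1574 pos [ 0.5771 -0.1891  0.139 ] q6 1.3028 eff6 -0.104
```

Request:
play_rows(
  series=[0,0,0,0,0,-0.01],
)

```text
clock: 14.93
tool_pos: [0.5771, -0.1891, 0.139]
eef_rot: [3.141, -0.003, -0.167]
contact_force: [0.0, 1.2, 8.0]
finger_gap: 0.0302
finger_force: 61.7
```

```bash
python3 s.py
```

```text
14.93 [0.  1.2 8. ] mom [ 0.107 -0.084  0.16 ] yaw -0.1674 pos [ 0.5771 -0.1891  0.139 ] q6 1.3129 eff6 -0.078
```

Request:
play_rows(
  series=[0,0,0,0,0,-0.01],
)

```text
clock: 15.02
tool_pos: [0.5771, -0.1891, 0.139]
eef_rot: [3.141, -0.002, -0.177]
contact_force: [0.5, 0.3, 8.4]
finger_gap: 0.03
finger_force: 61.7
```

```bash
python3 s.py
```

```text
15.02 [0.5 0.3 8.4] mom [ 0.118 -0.08   0.147] yaw -0.1775 pos [ 0.5771 -0.1891  0.139 ] q6 1.3229 eff6 -0.075
```

Request:
play_rows(
  series=[0,0,0,0,0,-0.01],
)

```text
clock: 15.1
tool_pos: [0.5771, -0.1891, 0.139]
eef_rot: [3.141, -0.003, -0.187]
contact_force: [0.6, 1.6, 9.0]
finger_gap: 0.0303
finger_force: 61.7
```

```bash
python3 s.py
```

```text
15.1 [0.6 1.6 9. ] mom [ 0.14  -0.149  0.157] yaw -0.1874 pos [ 0.5771 -0.1891  0.139 ] q6 1.3329 eff6 -0.072
```

Request:
play_rows(
  series=[0,0,0,0,0,-0.01],
)

```text
clock: 15.18
tool_pos: [0.5771, -0.1891, 0.139]
eef_rot: [3.141, -0.002, -0.197]
contact_force: [1.1, 1.6, 8.0]
finger_gap: 0.03
finger_force: 61.7
```

```bash
python3 s.py
```

```text
15.18 [1.1 1.6 8. ] mom [ 0.107 -0.127  0.212] yaw -0.1974 pos [ 0.5771 -0.1891  0.139 ] q6 1.3429 eff6 -0.01
```

The effort and moment stepped by about 0.06 N m near yaw -0.195, which is probably where the lugs meet the ring. I'll probe on in small steps to see whether it plateaus.

Request:
play_rows(
  series=[0,0,0,0,0,-0.005],
)

```text
clock: 15.27
tool_pos: [0.5771, -0.1891, 0.139]
eef_rot: [3.141, -0.003, -0.202]
contact_force: [1.0, 1.7, 8.7]
finger_gap: 0.0303
finger_force: 61.7
```

```bash
python3 s.py
```

```text
15.27 [1.  1.7 8.7] mom [ 0.183 -0.087  0.215] yaw -0.2025 pos [ 0.5771 -0.1891  0.139 ] q6 1.3479 eff6 0.203
```

Request:
play_rows(
  series=[0,0,0,0,0,-0.005],
)

```text
clock: 15.35
tool_pos: [0.5771, -0.1891, 0.139]
eef_rot: [3.141, -0.003, -0.207]
contact_force: [0.5, 0.7, 8.3]
finger_gap: 0.0298
finger_force: 61.7
```

```bash
python3 s.py
```

```text
15.35 [0.5 0.7 8.3] mom [ 0.16  -0.142  0.218] yaw -0.207 pos [ 0.5771 -0.1891  0.139 ] q6 1.3526 eff6 0.165
```

Request:
play_rows(
  series=[0,0,0,0,0,-0.005],
)

```text
clock: 15.43
tool_pos: [0.5771, -0.1891, 0.139]
eef_rot: [3.141, -0.003, -0.212]
contact_force: [0.6, 1.5, 8.4]
finger_gap: 0.0302
finger_force: 61.7
```

```bash
python3 s.py
```

```text
15.43 [0.6 1.5 8.4] mom [ 0.202 -0.103  0.277] yaw -0.212 pos [ 0.5771 -0.1891  0.139 ] q6 1.3575 eff6 0.184
```

Request:
play_rows(
  series=[0,0,0,0,0,-0.005],
)

```text
clock: 15.52
tool_pos: [0.5771, -0.1891, 0.139]
eef_rot: [3.141, -0.002, -0.217]
contact_force: [0.8, 0.3, 8.5]
finger_gap: 0.0301
finger_force: 61.7
```

```bash
python3 s.py
```

```text
15.52 [0.8 0.3 8.5] mom [ 0.063 -0.102  0.355] yaw -0.2169 pos [ 0.5771 -0.1891  0.139 ] q6 1.3625 eff6 0.22
```

Request:
play_rows(
  series=[0,0,0,0,0,-0.005],
)

```text
clock: 15.6
tool_pos: [0.5771, -0.1891, 0.139]
eef_rot: [3.141, -0.002, -0.222]
contact_force: [0.5, 0.7, 8.5]
finger_gap: 0.0299
finger_force: 61.7
```

```bash
python3 s.py
```

```text
15.6 [0.5 0.7 8.5] mom [ 0.174 -0.114  0.335] yaw -0.2218 pos [ 0.5771 -0.1891  0.139 ] q6 1.3674 eff6 0.261
```

Request:
play_rows(
  series=[0,0,0,0,0,-0.005],
)

```text
clock: 15.68
tool_pos: [0.5771, -0.1891, 0.139]
eef_rot: [3.141, -0.002, -0.227]
contact_force: [1.7, 0.4, 8.0]
finger_gap: 0.0299
finger_force: 61.7
```

```bash
python3 s.py
```

```text
15.68 [1.7 0.4 8. ] mom [ 0.149 -0.051  0.408] yaw -0.2267 pos [ 0.5771 -0.1891  0.139 ] q6 1.3723 eff6 0.303
```

The torque is rising steadily at about 8 N m/rad, past any drag limit (0.22), so this is the hard stop. I'll do one last nip and hold.

Request:
play_rows(
  series=[0,0,0,0,0,-0.004],
)

```text
clock: 15.77
tool_pos: [0.5771, -0.1891, 0.139]
eef_rot: [3.141, -0.003, -0.231]
contact_force: [0.7, 1.1, 8.3]
finger_gap: 0.0301
finger_force: 61.7
```

```bash
python3 s.py
```

```text
15.77 [0.7 1.1 8.3] mom [ 0.113 -0.096  0.441] yaw -0.2307 pos [ 0.5771 -0.1891  0.139 ] q6 1.3763 eff6 0.372
```

Request:
play_rows(
  series=[0,0,0,0,0,0,0,0,0,0,0,0],
)

```text
clock: 15.93
tool_pos: [0.5771, -0.1891, 0.139]
eef_rot: [3.141, -0.002, -0.23]
contact_force: [0.7, 0.8, 8.5]
finger_gap: 0.03
finger_force: 61.7
```

```bash
python3 s.py
```

```text
15.93 [0.7 0.8 8.5] mom [ 0.153 -0.096  0.395] yaw -0.2304 pos [ 0.5771 -0.1891  0.139 ] q6 1.3761 eff6 0.411
```

Request:
play_rows(
  series=[0,0,0,0,0,0,0,0,0,0,0,0],
)

```text
clock: 16.1
tool_pos: [0.5771, -0.1891, 0.139]
eef_rot: [3.141, -0.003, -0.23]
contact_force: [1.3, 0.4, 8.0]
finger_gap: 0.0298
finger_force: 61.7
```

```bash
python3 s.py
```

```text
16.1 [1.3 0.4 8. ] mom [ 0.149 -0.099  0.383] yaw -0.2304 pos [ 0.5771 -0.1891  0.139 ] q6 1.3761 eff6 0.397
```

About 0.4 N m is held. I'll let it rise gently onto the lip, release, and retreat upward.

Request:
play_rows(
  series=[0,0,1,0,0,0,0,0,1,0,0,0,0,0,1,0,0,0,0,0,0,0,0,0],
)

```text
clock: 16.43
tool_pos: [0.5765, -0.1889, 0.1409]
eef_rot: [3.141, -0.0, -0.231]
contact_force: [4.3, 0.3, -2.9]
finger_gap: 0.0299
finger_force: 60.4
```

```bash
python3 s.py
```

```text
16.43 [ 4.3  0.3 -2.9] mom [-0.211 -0.697  0.275] yaw -0.2311 pos [ 0.5765 -0.1889  0.1409] q6 1.3765 eff6 0.352
```

Request:
play_rows(
  series=[0,0,0,0,0,0,0,0,0,0,0,0,0,0,0,0,0,0,0,0,0,0,0,0,0,0,0,0,0,0,0,0,0,0,0,0,0,0,0,0,0,0],
  gripper=1,
)

```text
clock: 17.02
tool_pos: [0.5762, -0.1888, 0.1413]
eef_rot: [3.141, 0.0, -0.231]
contact_force: [0.6, -0.4, 0.0]
finger_gap: 0.0852
finger_force: 0.0
```

Request:
play_rows(
  series=[0,0,10,0,0,0,0,0,20,0,0,0,0,0,30,0,0,0,0,0,30,0,0,0,0,0,30,0,0,0,-20,0,15,0,0,0,-20,0,0,0,0,0,0,0,0,0,0,0,0,0,0,0,0,0],
)

```text
clock: 17.77
tool_pos: [0.5359, -0.1888, 0.2774]
eef_rot: [3.141, -0.001, -0.232]
contact_force: [0.3, -0.6, -0.1]
finger_gap: 0.0853
finger_force: 0.0
```

```bash
python3 -c "
from fit import *
st();snap('w6',['engine','block','collar'])
f=np.load('pics/w6.npz');k,P,im=f['k'],f['P'],f['im']
for a in(-.2,-.21): print(fit('w6',(.576,-.1897),.118,(-.2,)))
u,v=proj(k,P,(.576,-.19,.204));print('bell top pred',u,v)"
```

```text
{'clock': 17.7667, 'q': [-0.455, 0.3405, 1.5979, -0.0, 1.2018, 1.3476], 'tool_pos': [0.5359, -0.1888, 0.2774], 'eef_rot': [3.1413, -0.0014, -0.2318], 'contact_force': [0.2622, -0.6125, -0.1221], 'moment': [-0.0534, -0.0071, -0.0285], 'finger_gap': 0.0853}
engine [([0.4612, 0.0381, 0.0009], 0.34)]
block [([0.5774, -0.1878, 0.1572], 0.74)]
collar []
cam [[-0.229, -0.928, -0.294, 0.61], [-0.973, 0.219, 0.069, -0.207], [0.0, 0.302, -0.953, 0.45], [0.0, 0.0, 0.0, 1.0]] 281.87883554777073
[(np.float64(0.26), [0.5763, -0.1895, -0.1931])]
[0.5763, -0.1895, -0.1931]
[(np.float64(0.26), [0.5763, -0.1895, -0.1931])]
[0.5763, -0.1895, -0.1931]
bell top pred 312.1798193652305 154.35090353844205
```

View pics/w6.png

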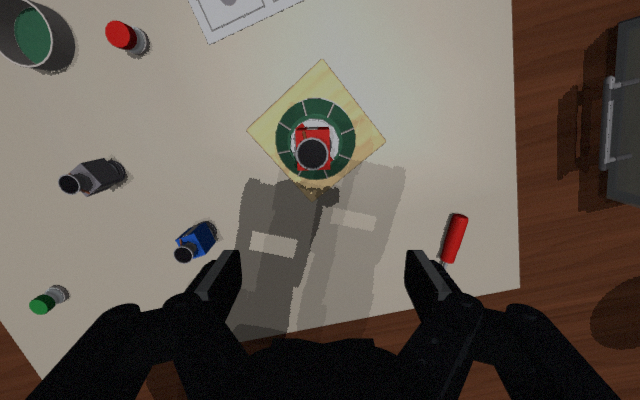

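The picture shows the engine upright in the collar. Its bell is at (312,154), as predicted for locked height, and its yaw is about -0.2. The other things are where they were, so I'm handing in.

```bash
python3 -c "
from cell import order
print(order.sign_off())"
```

```text
the job is handed in; nothing more can be done
None
```

The red-block engine is fitted in the collar, turned clockwise about 0.7 rad to what the torque rise showed was the hard stop, nipped up at about 0.4 N m and released. The job was handed in at about 18 s; no verdict came back.

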